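# Pop and trap a plated-part carrier

### The arm

A 6-joint arm with a two-finger parallel gripper is mounted at the origin on the work surface. World frame = base frame: x ahead of the robot, y to its left, z up, the work surface at z = 0. Lengths are in m, angles in rad, forces in N, time in s.
With the tool pointing down it reaches from about 0.35 to 0.975 m from the base axis. Payload 4.9 kg.
Tool frame: the origin (TCP) lies between the finger pads; the fingertips stand 19 mm ahead of it and the grasp point (between the pads) is the TCP; z points along the fingers, y is the line along which they close (so a half turn about z gives the same grasp; the last joint's range is limited). The gripper opens to 85 mm and grips with 20 to 120 N. Pads are 22 mm wide; open, the fingers measure 114 mm over their backs; the gripper's body (76 mm by 85 mm) begins 54 mm behind the grasp point. The pads swing forward as they close: fully open they stand 13 mm farther back than shut.
Start: joints at [-1.346, 0.053, 1.613, -0, 1.476, -0.119], TCP at [0.211, -0.588, 0.25] pointing down, gripper open.
Joint ranges: [-3.01, 3.01], [-1.01, 2.22], [0.06, 2.58], [-1.02, 4.17], [0.09, 2.62], [-3.14, 3.14]. Speed limits (rad/s): [2.57, 2.57, 3.14, 3.14, 3.14, 3.14].

### API

Orientations are given as a rotation vector (axis times angle).
In Python, from station import ctrl gives the robot as it stands. The module is installed in compiled form; this text tells all that it offers.
- The arm moves only by the tool servo_tool, never from a script. Its argument "increments" is a list that holds one entry, the list of rows, each a list of 5 numbers: the finger opening in cm, from 0 to 8.54, then the shift along the tool's x, y, z in cm, then the turn about the tool's z in degrees. A call has 1 to 5 rows; each row is the pose to reach, as a shift and turn from the pose commanded when the call began, along the tool's axes at that moment; what a row does not reach only later rows make up. A row lasts 1/10 s, in which the tool goes at most 50 mm and 8.59 degrees, less where a joint would pass 70% of its speed; a pose out of reach is approached as far as the arm can. A call with a gripper value outside its range is refused whole. The fingers move at their own pace and stop on an object; "newtons" is the grip in N (left out, the last holds). Time passes only in rows, so rows that repeat a pose let the fingers close. It gives the time, the measured TCP pose, the force, the opening and the grip force at its end, in the units of the state.
- ctrl.get_obs(): the state, without advancing time (a new reading comes with each control period).
- ctrl.get_image(name): name is "scene" or "top" or "wrist"; returns a dict with "img" (480x640x3 uint8, red, green, blue), "fx", "fy", "cx", "cy" (pixels), "rvec" (rotation vector, rad) and "tvec" (3), from world to camera coordinates, as OpenCV has them; the wrist camera has in their place "mount" (4x4, takes a point from camera to tool coordinates, whose origin is the TCP and whose axes are the flange's). Camera axes: x right, y down, z forward; pixel columns grow to the right and rows downward; lengths in m; the calibration is good to about 2 mm. A picture is of the moment at which its call begins: read the wrist's pose just before it. There is no depth.
- ctrl.finish_job(): hands the job in; it is judged then, once.
The state is a dict: "t": time; "q": joint angles; "dq": joint speeds; "effort": joint torques, N m; "tool_pos": TCP position; "tool_rot": TCP orientation; "contact_force": force on the tool from outside, world axes, zero at the start; "wrist_torque": the same for the moment, N m; "opening": finger opening in m; "grip_force": force on a finger pad.
Only numpy, scipy, OpenCV 4.12 (cv2) and the standard library are available. Lean on these libraries where they do the work, as an engineer would, in place of code of your own. Each camera call takes 0.05 s, during which the arm holds its last target. There are 200 camera calls.

### The job

Unload the drying dock: press its flat steel key all the way down with one finger so that the spring shoots the carrier with the copper disc out, and trap the carrier with the other finger on the short landing before it slides off into the rinse pan. Do not grasp or lift the carrier, and leave everything else on the bench alone. Finish while holding: key still fully down, carrier stopped on the landing and pressing against the finger.

Things in the scene. Friction and masses are not known exactly. Their poses are not given: they have to be found in the camera images.
- dock: Fixed aluminium drying dock. Origin on the bench under the gate, on the lane's centre line; +x is the way the carrier is shot out, +y the key's side, z up. Lane floor 20 mm above the bench, 44 mm wide. Along x in mm: grey spring housing -115 to -52 (58 tall, 62 wide), open-topped bay -56 to 0 (cheeks 40 tall), landing 0 to 60, then a drop into a white rinse pan 62 to 138 (90 wide, 15 tall).
- landing (a point): Point on the landing's floor at dock x = 32 mm, y = 0, z = 20 mm, level with the key's centre. The landing is flat, slippery, with side rails only 4 mm high (y = 22 to 27 mm either side); its end is 28 mm further along dock x. A finger standing here, tip up to about 20 mm above the floor, stops the carrier.
- carrier_center (a point): Centre of the loaded carrier, a loose grey plastic block 40 x 40 mm, 30 mm high, about 0.12 kg, with a 30 mm copper disc on top. It starts in the bay at x = -20, y = 0, z = 35 mm in the dock's frame, its front against the gate, a steel bar at dock x 0 to 5 mm that stands 6 mm above the lane floor.
- carrier: The same loaded carrier, origin at the centre of its underside. Once the gate sinks, a spring pusher (2.5 N, falling to 1.2 N over 58 mm) shoots it along dock +x over the landing in a fraction of a second: the trapping finger must already stand over the landing when the key goes down. The spring then keeps it pressed against the finger.
- key_top (a point): Centre of the top face of the ejector key, a bare steel plate 40 mm (dock x) by 30 mm (dock y) beside the landing, at dock x = 32, y = 60 mm. Top 36 mm above the bench at rest, 28 mm fully down (8 mm above the landing floor), so two level fingertips spread along dock y, 60 mm between centres (45 to 75 works), can press the key and bar the landing at once.
- key (a joint): Key travel downward in m: 0 at rest, 0.008 fully down. Spring return, about 3 N to start and 6 N at the bottom. The gate sinks with it and frees the carrier at about 0.006; let up, the gate rises again.
- spare: Bystander: an empty loose carrier of the same size without the copper disc (black spot on top), beside the dock towards its housing end on the +y side. Origin at the centre of its underside.
- jar: Bystander: small jar, 42 mm across, 48 mm tall, beside the rinse pan on the +y side. Origin at the centre of its underside.
- strip: Bystander: copper anode strip 110 x 26 x 5 mm lying beside the dock on its -y side. Origin at the centre of its underside.
- beaker: Bystander: glass beaker, 100 mm across, 140 mm tall. Origin at the centre of its underside.
- flask: Bystander: white plastic bottle, 80 mm across, 210 mm tall. Origin at the centre of its underside.
- brush: Bystander: brush lying on the bench.
- dish: Bystander: small white bowl, 80 mm across, 30 mm tall. Origin at the centre of its underside.
Things that resemble listed ones, but are neither listed nor needed, are in the scene too. What is shaped like the carrier but pink or red is not meant.

How it is judged:
By the outcome, as a careful person would: the job done as asked, in the order asked, and still so for the second after the job is handed in, while the arm keeps its last pose, push and grip.
It also fails if it takes over 32 s, if anything falls off the work surface, if the arm or the gripper's body presses on something with over 40 N, if the wrist force passes 120 N, or if a joint passes its speed limit or range.

## Working session

There is one attempt and no reset: what is moved stays moved. The work goes in short steps, Python scripts to look and compute and a tool call to move; the robot and the scene stay as the last step left them, time stands still between calls to the robot, and variables do not carry over. Pictures are saved under pics/ and viewed, at most 10 in all, crops included, and the job is handed in when it is done.

Besides the shell and the picture viewer there is one more tool, called by a JSON object that holds its "fn" and its "kwargs", one argument or row to a line. servo_tool: Moves the arm, as the interface text tells. Its arguments: {"type":"object","properties":{"increments":{"type":"array"},"newtons":{"type":"number"}},"required":["increments"]}

```bash
mkdir -p pics; cat > h.py <<'E'
import numpy as np,cv2
from station import ctrl
def snap(n,f):
    o=ctrl.get_obs(); d=ctrl.get_image(n); cv2.imwrite(f'pics/{f}.png',d['img'][:,:,::-1])
    if 'rvec' in d: R=cv2.Rodrigues(np.array(d['rvec'],float))[0]; t=np.array(d['tvec'],float).ravel()
    else:
        M=np.array(d['mount']); T=np.eye(4); T[:3,:3]=cv2.Rodrigues(np.array(o['tool_rot']))[0]; T[:3,3]=o['tool_pos']
        W=np.linalg.inv(T@M); R=W[:3,:3]; t=W[:3,3]
    K=np.array([[d['fx'],0,d['cx']],[0,d['fy'],d['cy']],[0,0,1]])
    np.savez(f'pics/{f}.npz',R=R,t=t,K=K)
def ray(f,u,v,z):
    c=np.load(f'pics/{f}.npz'); R,t,K=c['R'],c['t'],c['K']
    d=R.T@np.linalg.solve(K,[u,v,1]); o=-R.T@t
    return o+d*(z-o[2])/d[2]
def proj(f,P):
    c=np.load(f'pics/{f}.npz'); p=(c['R']@np.atleast_2d(P).T).T+c['t']; p=(c['K']@p.T).T
    return p[:,:2]/p[:,2:]
E
python3 - <<'E'
from h import *
snap('top','top0'); snap('scene','scene0')
o=ctrl.get_obs(); print(o['tool_pos'],o['tool_rot'],o['t'],cv2.Rodrigues(np.array(o['tool_rot']))[0].round(3))
E
```

```text
[ 0.21056736 -0.58789064  0.24915788] [-3.09338762e+00 -5.37049333e-01  1.35235981e-04] 0.1 [[ 0.941  0.337 -0.   ]
 [ 0.337 -0.941  0.002]
 [ 0.    -0.002 -1.   ]]
```

View pics/top0.png

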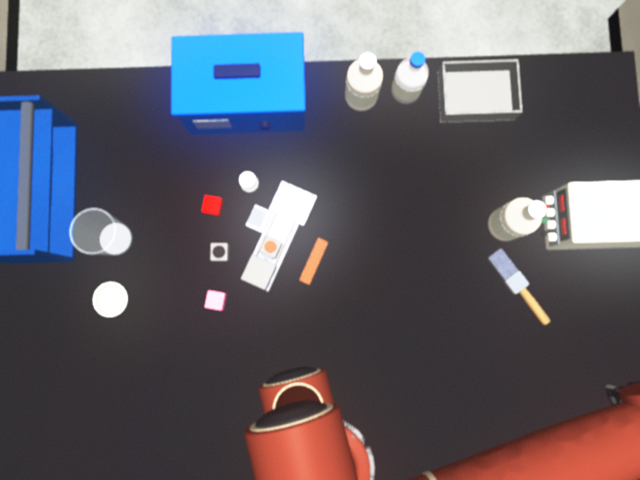

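View pics/scene0.png

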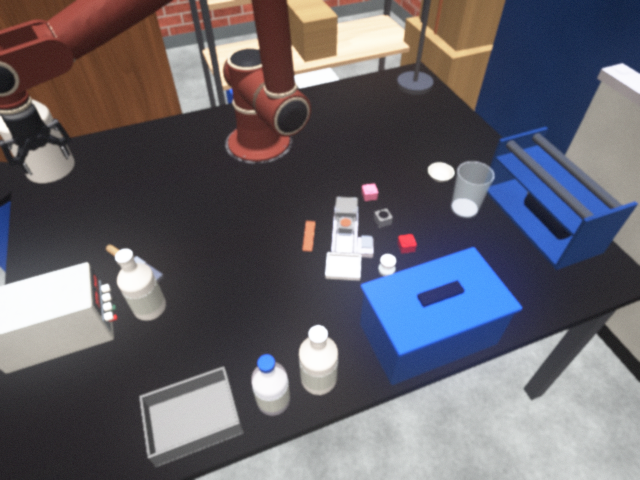

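The top view shows the dock with its housing at about (260,272), the disc at (270,247), the key at (258,217), the pan at (295,203), the jar at (249,181), the spare at (219,252) and the strip at (314,261). I'll crop in closer.

```bash
python3 - <<'E'
from h import *
im=cv2.imread('pics/top0.png')[165:305,195:335]
cv2.imwrite('pics/c0.png',cv2.resize(im,(595,595),interpolation=cv2.INTER_CUBIC))
for n,u,v,z in [('disc',270,247,.052),('key',258,217,.036),('jar',249,181,.048)]: print(n,ray('top0',u,v,z))
E
```

```text
disc [0.5055758  0.10671519 0.052     ]
key [0.57887105 0.13495041 0.036     ]
jar [0.66282089 0.15336424 0.048     ]
```

View pics/c0.png

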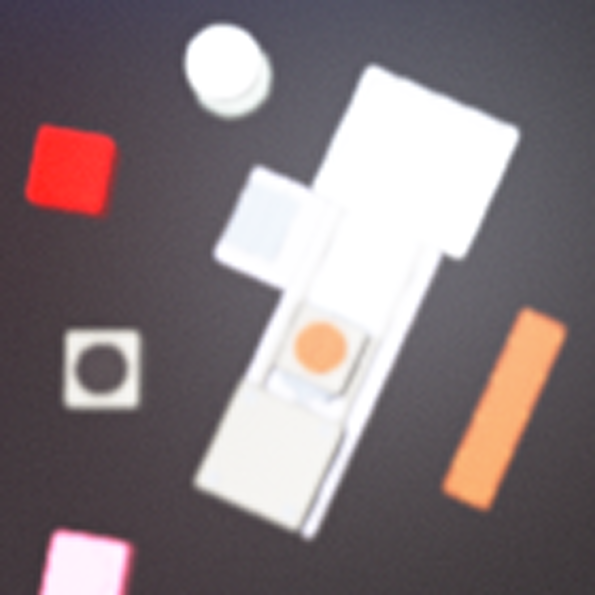

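```bash
cat > fit.py <<'E'
from h import *
from scipy.optimize import least_squares
def fit(f,D,U,p0=(.51,.1,-.45)):
    D=np.array(D,float)/1000; U=np.array(U,float)
    def w(p,D=D):
        c,s=np.cos(p[2]),np.sin(p[2]); return D@np.array([[c,s,0],[-s,c,0],[0,0,1]])+[p[0],p[1],0]
    r=least_squares(lambda p:(proj(f,w(p))-U).ravel(),p0,loss='soft_l1')
    return r.x,r.fun.reshape(-1,2).round(1),w
E
python3 - <<'E'
from fit import *
D=[(138,45,15),(138,-45,15),(62,-45,15),(-115,31,58),(-115,-31,58),(-52,-31,58),(-52,31,58),(-20,0,51),(32,60,36)]
U=np.array([(370,67),(520,130),(462,260),(195,487),(300,530),(345,430),(247,383),(321,347),(263,220)])/4.25+[195,165]
p,e,w=fit('top0',D,U); print(p,np.degrees(p[2])); print(e)
o=ctrl.get_obs();R=cv2.Rodrigues(np.array(o['tool_rot']))[0]
for d in [(32,60,36),(32,30,0),(32,0,20)]: print(d,w(p,np.array([d])/1000.))
M=np.array(ctrl.get_image('wrist')['mount']); print(M.round(3)); print(np.load('pics/top0.npz')['K'])
g=w(p,np.array([(32,30,0)])/1000.)[0]; g[2]=.25
print('shift tool cm',R.T@(g-o['tool_pos'])*100)
x=R[:,1]; print('tool y angle',np.degrees(np.arctan2(x[1],x[0])))
E
```

```text
[ 0.52333435  0.09646058 -0.44625336] -25.568433957578993
[[ 0.3  0.5]
 [-0.7  0.6]
 [-0.1 -1.2]
 [-0.1 -0.3]
 [-0.   0.7]
 [ 0.8 -1.1]
 [-0.8 -1. ]
 [ 0.2  0.5]
 [ 0.3  0.6]]
(32, 60, 36) [[0.57809593 0.13677396 0.036     ]]
(32, 30, 0) [[0.56514827 0.10971185 0.        ]]
(32, 0, 20) [[0.5522006  0.08264973 0.02      ]]
[[ 0.001 -0.963 -0.27   0.068]
 [ 1.     0.001 -0.001  0.   ]
 [ 0.001 -0.27   0.963 -0.124]
 [ 0.     0.     0.     1.   ]]
[[566.21011337   0.         314.5334131 ]
 [  0.         566.21011337 238.90291942]
 [  0.           0.           1.        ]]
shift tool cm [ 5.68968524e+01 -5.37263689e+01  3.28238661e-02]
tool y angle -70.30185420491578
```

{"fn": "servo_tool", "kwargs": {
  "increments": [
    [[4.5,3.6,-3.4,0,0],[4.5,7.2,-6.8,0,0],[4.5,10.8,-10.2,0,0],[4.5,14.4,-13.6,0,0],[4.5,18,-17,0,0]]
  ]
}}

```text
t: 0.65
tool_pos: [0.3232, -0.3657, 0.2499]
tool_rot: [-3.095, -0.536, -0.0]
contact_force: [0.4, 0.3, -0.2]
opening: 0.0452
grip_force: 0.0
```

{"fn": "servo_tool", "kwargs": {
  "increments": [
    [[4.5,3.6,-3.4,0,0],[4.5,7.2,-6.8,0,0],[4.5,10.8,-10.2,0,0],[4.5,14.4,-13.6,0,0],[4.5,18,-17,0,0]]
  ]
}}

```text
t: 1.15
tool_pos: [0.4353, -0.145, 0.2502]
tool_rot: [3.095, 0.537, 0.001]
contact_force: [1.0, -0.5, 0.3]
opening: 0.0447
grip_force: 0.0
```

{"fn": "servo_tool", "kwargs": {
  "increments": [
    [[4.5,3.6,-3.4,0,0],[4.5,7.2,-6.8,0,0],[4.5,10.8,-10.2,0,0],[4.5,14.4,-13.6,0,0],[4.5,18,-17,0,0]]
  ]
}}

```text
t: 1.65
tool_pos: [0.5476, 0.0759, 0.2501]
tool_rot: [3.095, 0.538, -0.0]
contact_force: [0.2, -0.4, 0.7]
opening: 0.0448
grip_force: 0.0
```

{"fn": "servo_tool", "kwargs": {
  "increments": [
    [[4.5,0,0,0,-8.5],[4.5,0,0,0,-17],[4.5,0,0,0,-25.5],[4.5,0,0,0,-34],[4.5,0,0,0,-42.5]]
  ]
}}

```text
t: 2.15
tool_pos: [0.5469, 0.0739, 0.2498]
tool_rot: [-2.685, -1.631, 0.001]
contact_force: [0.4, 0.3, 0.1]
opening: 0.0448
grip_force: 0.0
```

{"fn": "servo_tool", "kwargs": {
  "increments": [
    [[4.5,0,0,0,-8.5],[4.5,0,0,0,-17],[4.5,0,0,0,-25.5],[4.5,0,0,0,-34],[4.5,0,0,0,-42.5]]
  ]
}}

```text
t: 2.65
tool_pos: [0.5469, 0.0738, 0.2499]
tool_rot: [-1.911, -2.493, 0.001]
contact_force: [0.1, -0.6, 0.3]
opening: 0.0451
grip_force: 0.0
```

{"fn": "servo_tool", "kwargs": {
  "increments": [
    [[4.5,0,0,0,-8.5],[4.5,0,0,0,-17],[4.5,0,0,0,-25.5],[4.5,0,0,0,-34],[4.5,0,0,0,-42.5]]
  ]
}}

```text
t: 3.15
tool_pos: [0.5469, 0.0738, 0.2499]
tool_rot: [-0.878, -3.016, 0.0]
contact_force: [0.2, -0.4, -0.9]
opening: 0.0448
grip_force: 0.0
```

```bash
python3 - <<'E'
from h import *
snap('wrist','w1'); o=ctrl.get_obs(); R=cv2.Rodrigues(np.array(o['tool_rot']))[0]
print(o['t'],o['q'],o['tool_pos'],o['opening'],R.round(3), np.degrees(np.arctan2(R[1,1],R[0,1])))
E
```

```text
3.2 [-7.75149612e-04 -1.21231526e-01  1.78338279e+00  1.74794483e-05
  1.48026543e+00 -1.00890491e+00] [0.54690233 0.07378063 0.24982966] 0.04523916148582484 [[-0.846  0.533 -0.001]
 [ 0.533  0.846  0.   ]
 [ 0.001 -0.    -1.   ]] 57.761498116886216
```

View pics/w1.png

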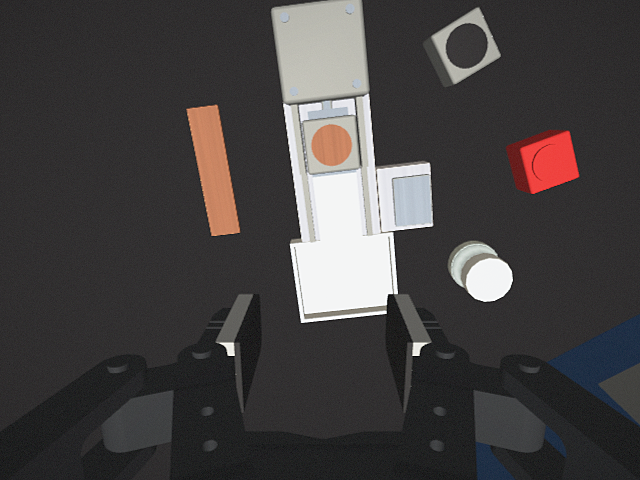

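The wrist view shows the disc at (331,145), the key plate centred at about (412,202), the housing top corners at (272,9), (369,94) and (284,104), and the pan rim at (290,242), (396,232) and (301,322).

```bash
python3 - <<'E'
from fit import *
D=[(62,-45,15),(138,-45,15),(138,45,15),(-52,31,58),(-52,-31,58),(-115,-31,58),(-20,0,51),(12,45,36),(12,75,36),(52,75,36),(52,45,36)]
U=[(290,241),(301,321),(398,314),(369,94),(284,104),(272,9),(331,145),(392,177),(430,174),(433,226),(395,230)]
p,e,w=fit('w1',D,U); print(p,np.degrees(p[2])); print(e.tolist())
o=ctrl.get_obs();R=cv2.Rodrigues(np.array(o['tool_rot']))[0]
g=w(p,np.array([(36,30,0)])/1000.)[0]; g[2]=.25
print(g,'shift tool cm',R.T@(g-o['tool_pos'])*100)
print('turn',-(np.degrees(p[2])+90-np.degrees(np.arctan2(R[1,1],R[0,1]))))
# fingertips: white tips of fingers
E
```

```text
[ 0.52477129  0.09804996 -0.45652   ] -26.156669126438896
[[-0.5, 3.1], [-0.8, 2.0], [-0.1, -0.7], [2.2, 0.1], [-0.5, 0.3], [-1.1, -3.4], [0.8, 0.0], [0.3, 1.9], [0.4, 0.8], [-0.5, -2.0], [0.6, -2.1]]
[0.57030941 0.10910794 0.25      ] shift tool cm [-0.09532237  4.23673853 -0.01889864]
turn -6.081832756674885
```

{"fn": "servo_tool", "kwargs": {
  "increments": [
    [[4.5,-0.1,4.2,0,-6],[4.5,-0.1,4.2,4,-6],[4.5,-0.1,4.2,8,-6],[4.5,-0.1,4.2,12,-6],[4.5,-0.1,4.2,16,-6]]
  ]
}}

```text
t: 3.7
tool_pos: [0.5705, 0.1086, 0.0887]
tool_rot: [0.732, 3.055, 0.0]
contact_force: [0.4, -1.1, -0.0]
opening: 0.0445
grip_force: 0.0
```

{"fn": "servo_tool", "kwargs": {
  "increments": [
    [[4.5,0,0,0.8,0],[4.5,0,0,0.8,0],[4.5,0,0,0.8,0]]
  ]
}}

```text
t: 4.0
tool_pos: [0.5723, 0.1086, 0.0845]
tool_rot: [0.729, 3.053, 0.002]
contact_force: [-0.5, 0.8, 0.2]
opening: 0.0455
grip_force: 0.0
```

```bash
python3 - <<'E'
from h import *
snap('wrist','w2'); o=ctrl.get_obs(); R=cv2.Rodrigues(np.array(o['tool_rot']))[0]
print(o['t'],o['tool_pos'],o['opening'],o['contact_force'], np.degrees(np.arctan2(R[1,1],R[0,1])))
E
```

```text
4.05 [0.57278614 0.10863032 0.08528714] 0.044494268683900697 [0.7517732  0.61700655 0.69723755] 63.16222180428535
```

View pics/w2.png

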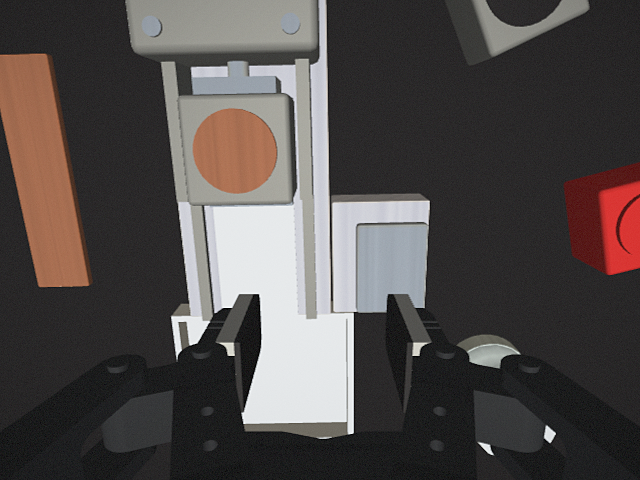

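The key plate shows at about (392,267) and the landing between its rails at (205–300, 210–310), with the finger tips straddling them. The descent stalled a little, so I'll check the joints.

```bash
python3 - <<'E'
from fit import *
o=ctrl.get_obs(); R=cv2.Rodrigues(np.array(o['tool_rot']))[0]
print(o['t'],o['q'],o['tool_pos'],o['effort']); print(R.round(4))
D=[(12,45,36),(12,75,36),(52,75,36),(-20,0,51),(-52,31,58),(-52,-31,58),(0,24.5,24),(60,24.5,24),(60,-24.5,24),(62,-45,15)]
U=[(357,223),(428,223),(427,312),(235,151),(319,52),(132,50),(302,205),(312,318),(207,318),(173,318)]
p,e,w=fit('w2',D[:6],U[:6]); print(p,np.degrees(p[2])); print(e.tolist())
P0=(.52477,.09805,-.45652)
for q in (p,P0): 
  d=np.array([(32,60,36),(32,0,20)])/1e3; print((R.T@(w(q,d)-o['tool_pos']).T).T*1000)
  print((proj('w2',w(q,np.array(D)/1e3))-U).round(0).tolist())
E
```

```text
4.05 [ 5.97975060e-02  1.09678346e-01  1.84292005e+00  2.23449822e-05
  1.18417888e+00 -1.04259453e+00] [0.57278614 0.10863032 0.08528714] [ 1.85502361e-02 -3.64247811e+01 -3.17081201e+01 -9.43292548e-05
  2.95087835e-02  5.42141803e-03]
[[-8.923e-01  4.515e-01  4.800e-03]
 [ 4.515e-01  8.923e-01  3.000e-04]
 [-4.100e-03  2.400e-03 -1.000e+00]]
[ 0.52437788  0.09816791 -0.4507504 ] -25.82609543078345
[[-0.1, 1.5], [1.4, 0.2], [-2.2, -0.1], [0.6, -1.0], [0.8, -3.0], [-3.2, 2.5]]
[[  7.73976938  29.2448911   49.32709844]
 [  6.74617181 -30.78469278  65.18464627]]
[[-0.0, 1.0], [1.0, 0.0], [-2.0, -0.0], [1.0, -1.0], [1.0, -3.0], [-3.0, 3.0], [6.0, -13.0], [-1.0, 0.0], [0.0, 2.0], [-2.0, -2.0]]
[[  6.98779745  29.13721909  49.32995491]
 [  6.34033471 -30.89747843  65.18605423]]
[[-0.0, 3.0], [1.0, 2.0], [-3.0, 2.0], [1.0, 0.0], [2.0, -1.0], [-2.0, 3.0], [6.0, -12.0], [-2.0, 1.0], [-0.0, 2.0], [-3.0, -2.0]]
```

{"fn": "servo_tool", "kwargs": {
  "increments": [
    [[4.5,0,0,0,0],[4.5,0,0,0,0]]
  ]
}}

```text
t: 4.25
tool_pos: [0.572, 0.1086, 0.0844]
tool_rot: [0.728, 3.053, 0.002]
contact_force: [0.3, -0.5, 0.3]
opening: 0.045
grip_force: 0.0
```

{"fn": "servo_tool", "kwargs": {
  "increments": [
    [[4.5,0,0,1,0],[4.5,0,0,1,0]]
  ]
}}

```text
t: 4.45
tool_pos: [0.5698, 0.1084, 0.071]
tool_rot: [-0.728, -3.054, 0.001]
contact_force: [0.1, 0.2, 0.5]
opening: 0.0451
grip_force: 0.0
```

```bash
python3 - <<'E'
from fit import *
o=ctrl.get_obs(); R=cv2.Rodrigues(np.array(o['tool_rot']))[0]
print(o['t'],np.round(o['q'],4),o['tool_pos'],o['effort'],o['contact_force'],o['wrist_torque']); print(R.round(4))
E
```

```text
4.45 [ 0.0598  0.1264  1.8518 -0.      1.1656 -1.0431] [0.56979282 0.10843723 0.07096856] [-8.64207186e-02 -3.91397846e+01 -3.38887095e+01 -1.77533675e-03
 -1.64784207e-01  7.03073219e-04] [0.13059705 0.16727919 0.48157083] [-0.00859801  0.0280286   0.00177814]
[[-8.925e-01  4.510e-01 -2.200e-03]
 [ 4.510e-01  8.925e-01 -2.000e-04]
 [ 1.900e-03 -1.100e-03 -1.000e+00]]
```

{"fn": "servo_tool", "kwargs": {
  "increments": [
    [[4.5,0,0.05,0.3,-0.8],[4.5,0,0.05,0.6,-0.8],[4.5,0,0.05,0.9,-0.8],[4.5,0,0.05,1.2,-0.8],[4.5,0,0.05,1.4,-0.8]]
  ]
}}

```text
t: 4.95
tool_pos: [0.5708, 0.109, 0.0579]
tool_rot: [-0.707, -3.061, 0.0]
contact_force: [-0.3, 0.5, 0.6]
opening: 0.045
grip_force: 0.0
```

{"fn": "servo_tool", "kwargs": {
  "increments": [
    [[4.5,0,0,0,0],[4.5,0,0,0,0],[4.5,0,0,0,0]]
  ]
}}

```text
t: 5.25
tool_pos: [0.5711, 0.109, 0.0585]
tool_rot: [0.707, 3.061, 0.0]
contact_force: [0.8, -0.1, -0.5]
opening: 0.0452
grip_force: 0.0
```

{"fn": "servo_tool", "kwargs": {
  "increments": [
    [[4.5,0.1,0,0.2,0],[4.5,0.1,0,0.4,0],[4.5,0.1,0,0.6,0],[4.5,0.1,0,0.6,0]]
  ]
}}

```text
t: 5.65
tool_pos: [0.5701, 0.1095, 0.0523]
tool_rot: [-0.707, -3.061, -0.0]
contact_force: [-0.9, -0.4, 2.1]
opening: 0.0453
grip_force: 1.1
```

{"fn": "servo_tool", "kwargs": {
  "increments": [
    [[4.5,0,0,0.2,0],[4.5,0,0,0.2,0]]
  ]
}}

```text
t: 5.85
tool_pos: [0.5701, 0.1094, 0.0504]
tool_rot: [0.707, 3.061, 0.0]
contact_force: [-0.9, -0.5, 3.0]
opening: 0.0448
grip_force: 1.4
```

{"fn": "servo_tool", "kwargs": {
  "increments": [
    [[4.5,0,0,0.2,0],[4.5,0,0,0.4,0],[4.5,0,0,0.6,0],[4.5,0,0,0.7,0],[4.5,0,0,0.7,0]]
  ]
}}

```text
t: 6.35
tool_pos: [0.5707, 0.1094, 0.0445]
tool_rot: [0.706, 3.06, 0.0]
contact_force: [-4.4, -0.6, 10.3]
opening: 0.0452
grip_force: 6.3
```

```bash
python3 - <<'E'
from h import *
snap('wrist','w3'); o=ctrl.get_obs(); print(o['tool_pos'],o['contact_force'])
E
```

```text
[0.57071981 0.10936413 0.04451191] [-4.75782214 -0.88467534  9.92019846]
```

View pics/w3.png

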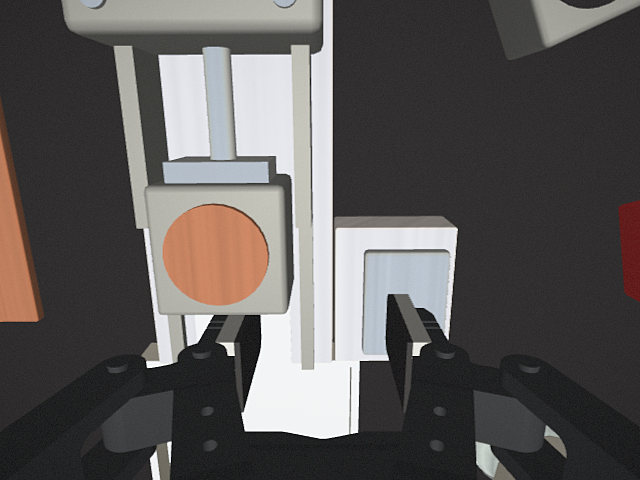

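The carrier (disc at (216,255)) has shot out and rests against the left finger. The key plate is sunk under the right finger. I'll press slightly more and let it settle.

{"fn": "servo_tool", "kwargs": {
  "increments": [
    [[4.5,0,0,0.1,0],[4.5,0,0,0.1,0],[4.5,0,0,0.1,0],[4.5,0,0,0.1,0],[4.5,0,0,0.1,0]]
  ]
}}

```text
t: 6.9
tool_pos: [0.5708, 0.1094, 0.0444]
tool_rot: [0.706, 3.06, 0.0]
contact_force: [-7.1, -0.6, 14.2]
opening: 0.0453
grip_force: 8.6
```

{"fn": "servo_tool", "kwargs": {
  "increments": [
    [[4.5,0,0,0,0],[4.5,0,0,0,0],[4.5,0,0,0,0],[4.5,0,0,0,0],[4.5,0,0,0,0]]
  ]
}}

```text
t: 7.4
tool_pos: [0.5708, 0.1094, 0.0444]
tool_rot: [0.706, 3.061, 0.0]
contact_force: [-7.5, -0.9, 14.4]
opening: 0.045
grip_force: 8.6
```

```bash
python3 - <<'E'
from fit import *
snap('wrist','w4'); o=ctrl.get_obs(); print(o['t'],o['tool_pos'],o['contact_force'])
p=(.5246,.0981,-.4537); P=ray('w4',216,255,.051)-[p[0],p[1],0]; c,s=np.cos(p[2]),np.sin(p[2]); print('disc dock',c*P[0]+s*P[1],-s*P[0]+c*P[1])
E
```

```text
7.45 [0.57083729 0.10941529 0.04439477] [-6.32019735 -1.07427744 13.9812109 ]
disc dock 0.005583892008422266 -0.0001462493535537555
```

View pics/w4.png

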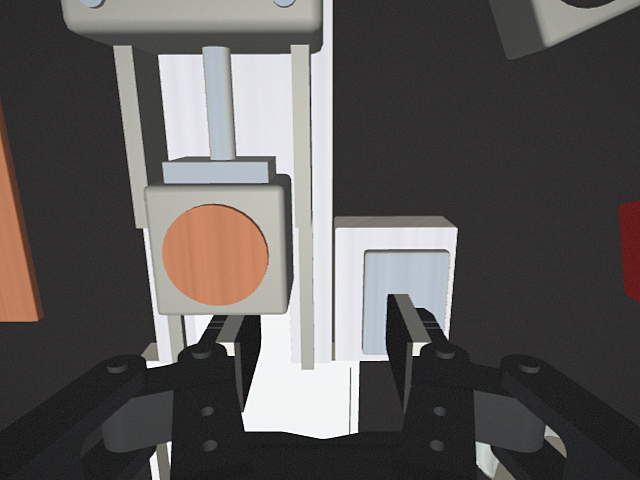

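The picture hasn't changed: disc at (216,255), about 6 mm past the gate, and the carrier is held against the finger. The key is at its hard stop, because force rose with no further travel.

```bash
python3 -c "
from station import ctrl
print(ctrl.finish_job())"
```

```text
the job is handed in; nothing more can be done
None
```

The job is handed in at about 7.5 s: the key is held at its hard stop with about 14 N, and the carrier is stopped on the landing, pressed by the spring against the other finger.

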